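# Rack the beaded mandrel and latch the keeper bar

### The job

Take the mandrel carrying the glass bead off its low clay rest and lay it down in the two open notches of the metal rack, right at the bottom of both, with the bead overhanging the side of the rack away from the keeper bar. Once you have let go of it, swing the rack's keeper bar shut across the mandrel, all the way past the sprung ball until it clicks home in its detent and stays there. Leave everything else on the counter where it is.

Things in the scene. Friction and masses are not known exactly. Their poses are not given: they have to be found in the camera images.
- mandrel: Loose round steel rod 200 mm long, 12 mm thick, 0.14 to 0.28 kg, balanced near its middle. Origin on its axis at mid-length; its y runs along the rod. Bead at y -63 to -97 mm (clear glass, 36 mm across), dark steel sleeve at y +64 to +100 mm (22 mm across), bare rod between. Starts level on the clay rest, z up, axis 46 mm above the counter, middle within 8 mm of the rest's.
- bead (a point): Centre of the clear glass bead on the mandrel, on the rod's axis 80 mm from the mandrel's origin along its -y.
- rest: Fixed low fired clay rest, 80 mm (its x) by 110 mm (its y), where the mandrel starts, lying along the rest's y in two notched cheeks 58 mm high. The cheeks stand at y = 37 to 47 mm either side of the middle; the 74 mm gap between them holds only the 10 mm thick floor plate. Origin: centre of its underside, on the counter.
- rack: Fixed metal rack; origin on the counter under the middle of the notches, z up. Base plate x -90 to +100 mm, y -55 to +55 mm, 10 mm thick. Two upright plates, 10 mm thick, tops 90 mm up, at y = +42 mm (150 mm wide, carries the keeper bar) and y = -42 mm (80 mm wide). Mandrel home: along rack y, axis 74 mm up, middle over the origin (15 mm play each way), bead on the -y side.
- notch_a (a point): Middle of the flat bottom, 68 mm above the counter, of the notch in the rack's y = +42 mm plate, which the keeper bar closes. Both notches are open at the top: 39 mm wide there, narrowing at 45 degrees to a slot 15 mm wide and 10 mm deep. Axes as the rack's.
- notch_b (a point): Middle of the flat bottom, 68 mm above the counter, of the like notch in the rack's y = -42 mm plate; the bead overhangs beyond this plate. Axes as the rack's.
- keeper (a joint): Angle of the brass keeper bar, rad: 0 = shut on its rigid stop, pointing along rack +x from the hinge, over notch_a; grows as it opens, anticlockwise from above, to 2.0. Starts at 1.1 to 1.7, clear of the notch; light friction, stays where left. Bar 14 mm wide, 95 to 107 mm above the counter, round nose ending 131 mm from the hinge.
- keeper_hinge (a point): On the keeper bar's upright hinge axis, at the bar's top face, 107 mm above the counter; fixed at rack x = -62 mm, y = +42 mm. The hinge pin reaches 120 mm up.
- keeper_knob (a point): Centre of the top of the upright round brass knob on the keeper bar: 16 mm thick, from 107 to 147 mm above the counter, 90 mm from the hinge axis. Push it sideways or pinch it.
- catch (a point): Sprung steel ball (12 mm) of the detent in the catch post, at rack x = 72, y = 50 mm, 101 mm up. The closing bar's nose meets it at about 0.13 rad, rides over it at 0.07 and drops behind it to 0; this takes about 4 to 7 N at the knob. Let go before, the bar stays ajar. The post (rack x 79 to 97, y 35 to 65 mm) is 114 mm high.
- marver: Bystander, loose: copper marver plate 120 x 90 x 12 mm. Origin: centre of its underside.
- cup: Bystander, loose: fired clay cup, 72 mm across, 85 mm tall. Origin: centre of its underside.
- tweezers: Bystander, loose: black steel tweezers 155 mm long (along their x), 26 mm wide, 9 mm high. Origin: underside, near mid-length.
- paddle: Bystander, loose: graphite paddle, blade 100 x 55 x 12 mm on +x, wooden handle 90 mm long on -x, 16 mm high. Origin: underside, where blade and handle meet.
- jar: Bystander, loose: closed amber glass jar, 72 mm across, 100 mm tall. Origin: centre of its underside.
- spare: Bystander, loose: spare mandrel with no bead, a thin 10 mm steel rod with a square 16 mm wooden handle, 190 mm long along its y. Origin: underside, near mid-length. (A gas torch on a bolted stand, 230 mm high, stands farther out on the left, clear of the work.)
There are look-alikes about, which are no part of the job. There is more than one size of the mandrel; the job needs the smaller.

How it is judged:
By the outcome, as a careful person would: the job done as asked, in the order asked, and still so for the second after the job is handed in, with the robot touching nothing.
It also fails if it takes over 64 s, if anything falls off the work surface, if the arm or the gripper's body presses on something with over 40 N, if the wrist force passes 120 N, or if a joint passes its speed limit or range.

### The arm

A 7-joint arm with a two-finger parallel gripper is mounted at the origin on the work surface. World frame = base frame: x ahead of the robot, y to its left, z up, the work surface at z = 0. Lengths are in m, angles in rad, forces in N, time in s.
With the tool pointing down it reaches from about 0.425 to 0.925 m from the base axis. Payload 6.8 kg.
Tool frame: the origin (TCP) lies at the very end of the fingers, on their centre line; the grasp point (between the pads) lies 19 mm behind it (r.grip_depth is the distance from the TCP to the grasp point, in m); z points along the fingers, y is the direction in which the jaws open and shut (so a half turn about z gives the same grasp; the last joint's range is limited). The gripper opens to 85 mm and grips with 20 to 120 N. Pads are 22 mm wide; open, the fingers measure 114 mm over their backs; the gripper's body (76 mm by 85 mm) begins 54 mm behind the grasp point. The pads swing forward as they close: fully open they stand 13 mm farther back than shut.
Start: joints at [-1.44, 0.477, 0.022, 1.555, -0.011, 1.109, -0.083], TCP at [0.16, 0.656, 0.231] pointing down, gripper open.
Joint ranges: [-2.96, 2.96], [-0.34, 2.1], [-1.41, 1.46], [0.24, 2.44], [-1.37, 4.51], [0.17, 1.92], [-2.96, 2.96]. Speed limits (rad/s): [2.39, 2.39, 3.14, 3.14, 3.14, 3.14, 3.14].

### API

Orientations are given as a rotation vector (axis times angle).
In Python, from bench import status, eyes, workorder, spotter, r gives the robot as it stands.
- The arm moves only by the tool drive_tool, never from a script. Its argument "commands" is a list of rows, each an object of numbers: "rx", "ry", "rz": the turn, a rotation vector about the world's x, y, z normalised to -1 to 1, where 1 is 8 degrees; "tx", "ty", "tz": the shift along the world's x, y, z normalised to -1 to 1, where 1 is 20 mm; "grip": the closure, from -1 (fully open) to 1 (shut). A call has 1 to 10 rows; each row shifts and turns the commanded pose from where the row before left it; what a row does not reach is not made up. A row lasts 1/8 s, in which the tool goes at most 62.5 mm and 10.7 degrees, less where a joint would pass 70% of its speed; a pose out of reach is approached as far as the arm can. A call with a number of a shift or a turn outside -1 to 1 is refused whole. A call with a gripper value outside its range is refused whole. The fingers move at their own pace and stop on an object; "grip_force" is the grip in N (left out, the last holds). Time passes only in rows, so rows that do not move let the fingers close. It gives the time, the measured TCP pose, the force and the opening at its end, in the units of the state.
- status.get_obs(): the state, without advancing time (a new reading comes with each control period).
- eyes.grab_frame(name): name is "side" or "top"; returns a dict with "frame" (384x512x3 uint8, blue, green, red), "range_z" (384x512 float32, m along the optical axis (not along the pixel's ray), 0 where there is no reading), "fx", "fy", "cx", "cy" (pixels), "T" (4x4, takes a point from camera to world coordinates). Camera axes: x right, y down, z forward; pixel columns grow to the right and rows downward; lengths in m; the calibration is good to about 2 mm. A picture is of the moment at which its call begins.
- workorder.hand_in(): hands the job in, once; it reports no verdict.
Trained networks look in the newest picture that a camera, given by its name, has taken for a name from the list of things; names that differ only in an ending like _2 or _b are one class to them, and where a whole thing is asked for, a point or a joint stands for the part that bears it (a point fixed in the world has none). Each returns a list of dicts, best first, with "confidence" (0 to 1); they miss things now and then, are a little off and sometimes report something else, mostly with a low value. They report only what shows in the picture. A call takes as long as a camera call. They do not tell look-alikes from the thing itself.
- spotter.boxes_of(camera, target): "position" ([column, row] as shares, 0 to 1, of the picture: columns of its width, rows of its height, amid what is visible of it).
- spotter.masks_of(camera, target): "mask" (384x512 bool, what is visible of it) and "position" ([column, row] as shares, 0 to 1, of the picture: columns of its width, rows of its height, amid what is visible of it).
The state is a dict: "clock": time; "joints": joint angles; "qvel": joint speeds; "tau": joint torques, N m; "tcp_pos": TCP position; "orientation": TCP orientation; "contact_force": force on the tool from outside, world axes, zero at the start; "moment": the same for the moment, N m; "grip_width": finger opening in m.
Only numpy, scipy, OpenCV 4.12 (cv2) and the standard library are available. Lean on these libraries where they do the work, as an engineer would, in place of code of your own. Each camera call takes 0.05 s, during which the arm holds its last target.

## Working session

There is one attempt and no reset: what is moved stays moved. The work goes in short steps, Python scripts to look and compute and a tool call to move; the robot and the scene stay as the last step left them, time stands still between calls to the robot, and variables do not carry over. Pictures are saved under pics/ and viewed, and the job is handed in when it is done.

Besides the shell and the picture viewer there is one more tool, called after "Request:" as name(argument=value, ...), one argument or row to a line, values as JSON. drive_tool: Moves the arm, as the interface text tells. Scaled input: -1 to 1 covers 20 mm each way for a shift and 8 degrees each way for a turn. Its arguments: {"type":"object","properties":{"commands":{"type":"array","items":{"type":"object","properties":{"rx":{"type":"number"},"ry":{"type":"number"},"rz":{"type":"number"},"tx":{"type":"number"},"ty":{"type":"number"},"tz":{"type":"number"},"grip":{"type":"number"}}}},"grip_force":{"type":"number"}},"required":["commands"]}

```bash
mkdir -p pics; ls
cat > h.py <<'E'
import numpy as np, cv2
from bench import status, eyes, workorder, spotter, r
def cloud(f):
    z=f["range_z"]; v,u=np.mgrid[0:z.shape[0],0:z.shape[1]]
    P=np.stack([(u-f["cx"])/f["fx"]*z,(v-f["cy"])/f["fy"]*z,z],-1)
    W=P@f["T"][:3,:3].T+f["T"][:3,3]; W[z==0]=np.nan
    return W
def proj(f,p):
    T=np.linalg.inv(f["T"]); q=np.asarray(p)@T[:3,:3].T+T[:3,3]
    return np.stack([q[...,0]/q[...,2]*f["fx"]+f["cx"],q[...,1]/q[...,2]*f["fy"]+f["cy"]],-1)
E
python3 - <<'E'
from h import *
import pickle
for n in ["top","side"]:
    f=eyes.grab_frame(n); cv2.imwrite(f"pics/{n}0.png",cv2.resize(f["frame"],(800,600),interpolation=cv2.INTER_CUBIC))
    pickle.dump(f,open(f"{n}0.pkl","wb"))
    W=cloud(f)
    print(n,f["T"].round(3).tolist(),f["fx"])
    for t in ["mandrel","rest","rack","keeper","keeper_knob","bead","spare","notch_a","notch_b","catch","keeper_hinge"]:
        try:
            for d in spotter.boxes_of(n,t):
                u,v=int(d["position"][0]*512),int(d["position"][1]*384)
                print(t,round(d["confidence"],2),u,v,W[v,u].round(3))
        except Exception as e: print(t,e)
print(status.get_obs())
E
```

```text
pics
top [[0.026, -0.994, 0.109, 0.421], [-0.999, -0.028, -0.016, 0.104], [0.019, -0.108, -0.994, 1.521], [0.0, 0.0, 0.0, 1.0]] 417.83443865294606
mandrel 0.61 106 242 [0.394 0.609 0.026]
mandrel 0.58 237 214 [0.506 0.151 0.01 ]
rest 0.7 231 214 [0.506 0.173 0.012]
rack 0.58 323 201 [ 0.563 -0.161  0.007]
rack 0.51 322 146 [ 0.766 -0.154  0.011]
keeper 0.46 301 208 [ 0.527 -0.068  0.11 ]
keeper_knob 0.73 295 206 [ 0.533 -0.047  0.11 ]
keeper_knob 0.45 385 187 [ 0.608 -0.358  0.101]
keeper_knob 0.2 229 213 [0.509 0.18  0.013]
bead 0.97 99 244 [0.386 0.632 0.031]
bead 0.67 226 209 [0.52  0.189 0.054]
bead 0.39 277 237 [ 0.428  0.004 -0.003]
spare 0.59 169 234 [0.428 0.391 0.017]
spare 0.58 322 202 [ 0.558 -0.156  0.013]
spare 0.31 237 211 [0.514 0.15  0.053]
notch_a 0.83 322 199 [ 0.569 -0.156  0.014]
notch_a 0.25 321 146 [ 0.767 -0.152  0.003]
notch_b 0.83 322 199 [ 0.569 -0.156  0.014]
notch_b 0.25 321 146 [ 0.767 -0.152  0.003]
catch 0.62 321 199 [ 0.569 -0.152  0.012]
keeper_hinge 0.71 295 206 [ 0.533 -0.047  0.11 ]
side [[0.757, -0.389, 0.525, -0.009], [-0.654, -0.429, 0.623, -0.6
[... 728 characters left out ...]
[ 0.527 -0.06   0.106]
{'clock': 1.2, 'joints': array([-1.44011584,  0.47701935,  0.02240263,  1.55542978, -0.01150475,
        1.10926272, -0.0831126 ]), 'qvel': array([ 0.00060901, -0.00059489,  0.00020742, -0.00018211, -0.00035924,
        0.00042092, -0.00020358]), 'tau': array([ 3.15558839e-05, -5.96336675e+01,  1.60593621e+00, -2.81540984e+01,
        1.23687764e-02,  1.42486602e-03,  2.31809145e-05]), 'tcp_pos': array([0.15964665, 0.65586094, 0.23128237]), 'orientation': array([-3.74243233e-01, -3.11920642e+00, -1.57607541e-05]), 'contact_force': array([-0.89882705, -0.32585817,  0.25664372]), 'moment': array([ 0.00655562,  0.03083567, -0.0005867 ]), 'grip_width': 0.08527939732767305}
```

View pics/top0.png

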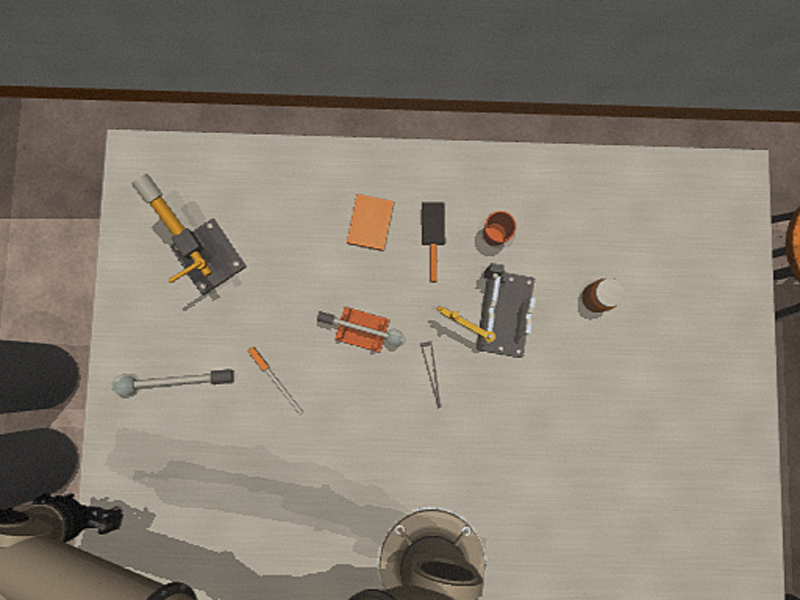

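View pics/side0.png

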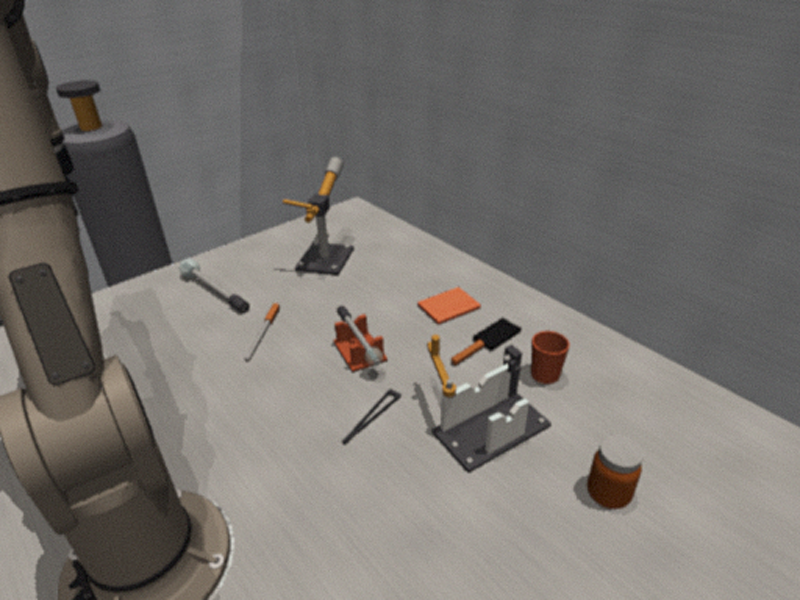

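The job's mandrel is on the clay rest at (360,328) in the enlarged top view, about 0.2 m long. The look-alike at (172,381) lies on the bare counter and is about 0.28 m long, so it is the larger one. The rack is at (507,314), with its hinge at (490,338), catch post at (493,270), and keeper open to the left. Next I'll measure and confirm with a crop.

Run:
```python
from h import *
import pickle
F={n:pickle.load(open(f"{n}0.pkl","rb")) for n in ["top","side"]}
C={n:cloud(F[n]) for n in F}
a=cv2.resize(F["top"]["frame"][180:250,190:360],None,fx=4.6,fy=4.6,interpolation=cv2.INTER_CUBIC)
b=cv2.resize(F["side"]["frame"][190:310,200:370],None,fx=2.3,fy=2.3,interpolation=cv2.INTER_CUBIC)
b=cv2.copyMakeBorder(b,0,0,0,a.shape[1]-b.shape[1],cv2.BORDER_CONSTANT)
cv2.imwrite("pics/crop0.png",np.vstack([a,b]))
for n in C:
    W=C[n].reshape(-1,3); W=W[~np.isnan(W[:,0])]
    t=W[(abs(W[:,0]-.6)<.25)&(abs(W[:,1])<.3)]; 
    print(n,"counter z",np.median(t[abs(t[:,2])<.02][:,2]).round(4))
    # mandrel rod/bead
    m=W[(abs(W[:,0]-.51)<.09)&(abs(W[:,1]-.165)<.14)&(W[:,2]>.040)]
    print("mandrel pts",len(m),m.min(0).round(3),m.max(0).round(3))
    for lo in np.arange(.04,.28,.02):
        s=m[(m[:,1]>=lo)&(m[:,1]<lo+.02)]
        if len(s): print(" y%.2f"%lo,len(s),np.median(s,0).round(4),s[:,0].min().round(3),s[:,0].max().round(3),s[:,2].max().round(3))
    R=W[(abs(W[:,0]-.57)<.16)&(abs(W[:,1]+.13)<.15)]
    for z0,z1 in [(.006,.014),(.06,.094),(.094,.112),(.112,.125),(.125,.16)]:
        s=R[(R[:,2]>z0)&(R[:,2]<z1)]
        if len(s)>3: print(z0,len(s),s.min(0).round(3),s.max(0).round(3),"rect",cv2.minAreaRect((s[:,:2]*1000).astype(np.float32)))
    # rack end knob
```

```text
top counter z 0.0016
mandrel pts 380 [0.476 0.076 0.04 ] [0.562 0.271 0.071]
 y0.06 7 [0.4989 0.0796 0.0566] 0.492 0.509 0.059
 y0.08 47 [0.4984 0.0902 0.06  ] 0.484 0.516 0.071
 y0.10 43 [0.5012 0.1073 0.0583] 0.484 0.54 0.067
 y0.12 67 [0.5082 0.1294 0.0535] 0.476 0.543 0.063
 y0.14 21 [0.511  0.1501 0.0524] 0.476 0.522 0.06
 y0.16 21 [0.5177 0.1713 0.0506] 0.511 0.525 0.056
 y0.18 21 [0.5241 0.1894 0.0511] 0.517 0.531 0.056
 y0.20 67 [0.5302 0.2104 0.0532] 0.494 0.562 0.066
 y0.22 32 [0.5332 0.2299 0.0525] 0.498 0.547 0.063
 y0.24 37 [0.5394 0.2491 0.0564] 0.526 0.55 0.064
 y0.26 17 [0.5425 0.2666 0.0545] 0.532 0.553 0.059
0.006 1276 [ 0.41  -0.278  0.006] [0.727 0.02  0.014] rect ((568.798095703125, -129.449462890625), (297.4929504394531, 317.21514892578125), 89.8495101928711)
0.06 271 [ 0.492 -0.212  0.06 ] [ 0.73  -0.105  0.094] rect ((610.1708374023438, -159.61212158203125), (104.97500610351562, 238.7855224609375), 88.81719970703125)
0.094 204 [ 0.494 -0.206  0.094] [0.662 0.004 0.112] rect ((561.8507080078125, -114.46279907226562), (181.690185546875, 162.0701904296875), 47.99
[... 1083 characters left out ...]
8.5802001953125, 247.08804321289062), 0.051935989409685135)
0.06 806 [ 0.492 -0.214  0.06 ] [ 0.729 -0.102  0.093] rect ((609.81982421875, -160.412841796875), (107.59811401367188, 239.104736328125), 87.66255950927734)
0.094 283 [ 0.494 -0.146  0.094] [0.663 0.005 0.112] rect ((594.428466796875, -94.45845031738281), (140.04251098632812, 161.2183837890625), 60.37565612792969)
0.112 71 [ 0.499 -0.139  0.112] [ 0.665 -0.029  0.124] rect ((589.435302734375, -105.92082214355469), (95.43083190917969, 156.6410369873047), 63.71257400512695)
0.125 48 [ 0.538 -0.04   0.125] [ 0.554 -0.023  0.148] rect ((547.3298950195312, -31.943157196044922), (17.12533187866211, 14.197521209716797), 46.75093460083008)
```

View pics/crop0.png

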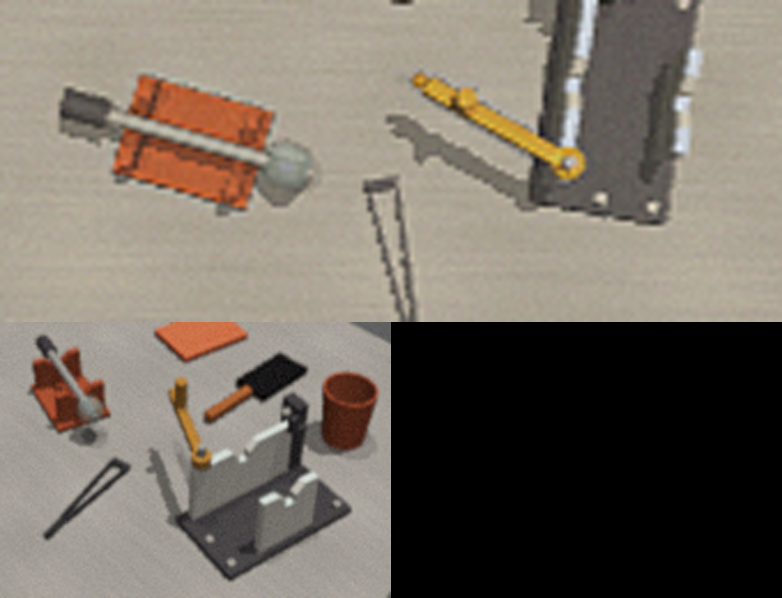

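Run:
```python
from h import *
import pickle
from scipy.optimize import least_squares, minimize
F={n:pickle.load(open(f"{n}0.pkl","rb")) for n in ["top","side"]}
allp=[];rod=[];off={}
for n in F:
    W=cloud(F[n]).reshape(-1,3); g=F[n]["frame"].reshape(-1,3).astype(int)
    ok=~np.isnan(W[:,0]); W=W[ok]; g=g[ok]
    reg=(abs(W[:,0]-.57)<.16)&(W[:,1]<-.08)&(W[:,1]>-.24)
    dark=(g.max(1)<110)&(np.ptp(g,axis=1)<25)
    b=W[reg&dark&(abs(W[:,2]-.01)<.006)]
    b=b[(b[:,0]>.45)&(b[:,0]<.68)]
    print(n,"base",len(b),cv2.minAreaRect((b[:,:2]*1000).astype(np.float32)),np.percentile(b,[1,99],axis=0).round(3).tolist(),np.median(b[:,2]))
    up=W[(W[:,0]>.47)&(W[:,0]<.69)&(W[:,1]<-.085)&(W[:,1]>-.25)&(W[:,2]>.025)]
    allp.append(up)
    m=W[(abs(W[:,0]-.51)<.09)&(abs(W[:,1]-.175)<.1)&(W[:,2]>.046)&(W[:,2]<.06)]
    m=m[abs(m[:,0]-(.5195+.235*(m[:,1]-.1735)))<.009]
    mm=m[(abs(m[:,1]-.17)<.055)]
    p=np.polyfit(mm[:,1]-.1735,mm[:,0],1); print("rod",p)
def boxd(P,lo,hi):
    return np.linalg.norm(np.maximum(np.maximum(lo-P,P-hi),0),axis=1)
boxes=[(-75,37,10,75,47,90),(-40,-47,10,40,-37,90),(79,35,10,97,65,114),(-69,35,90,-55,49,120),(66,44,95,79,56,107)]
def cost(v,P):
    c,s=np.cos(v[2]),np.sin(v[2]); q=(P[:,:2]-v[:2])
    L=np.c_[q[:,0]*c+q[:,1]*s,-q[:,0]*s+q[:,1]*c,P[:,2]]*1000
    d=np.min([boxd(L,np.array(b[:3]),np.array(b[3:])) for b in boxes],0)
    return d
for P in allp+[np.vstack(allp)]:
    best=None
    for x0 in (.56,.57,.58):
      for t0 in (-.15,0,.15):
        r_=minimize(lambda v:np.minimum(cost(v*[1,1,1],P),8).mean(),[x0,-.16,t0],method="Nelder-Mead",options=dict(xatol=1e-5,fatol=1e-5,maxiter=2000))
        if best is None or r_.fun<best.fun:best=r_
    print("rack",best.x.round(4),best.fun,len(P))
```

```text
top base 996 ((566.5031127929688, -150.60562133789062), (125.37996673583984, 190.53652954101562), 81.68961334228516) [[0.469, -0.218, 0.004], [0.655, -0.099, 0.016]] 0.010728305287356354
rod [0.24732767 0.51904288]
side base 1313 ((564.7443237304688, -163.2345428466797), (111.00179290771484, 190.41458129882812), 80.45315551757812) [[0.468, -0.225, 0.005], [0.657, -0.101, 0.015]] 0.009831328903142422
rod [0.24343925 0.51938071]
rack [ 0.5594 -0.1597 -0.151 ] 1.3172593904735768 511
rack [ 0.5601 -0.1615 -0.1488] 0.5235123793827161 1581
rack [ 0.5599 -0.1609 -0.1439] 0.7550350370546052 2092
```

```bash
cat >> h.py <<'E'
RK=[.5599,-.1613,-.153]
def rk(p,v=RK):
    p=np.asarray(p,float)/1000; c,s=np.cos(v[2]),np.sin(v[2])
    return np.stack([v[0]+c*p[...,0]-s*p[...,1],v[1]+s*p[...,0]+c*p[...,1],p[...,2]],-1)
E
python3 - <<'E'
from h import *
import pickle
F={n:pickle.load(open(f"{n}0.pkl","rb")) for n in ["top","side"]}
def prof(y,w): return [(-w,y,10),(-w,y,90),(-19.5,y,90),(-7.5,y,78),(-7.5,y,68),(7.5,y,68),(7.5,y,78),(19.5,y,90),(w,y,90),(w,y,10)]
polys=[[(-90,-55,10),(100,-55,10),(100,55,10),(-90,55,10)],prof(-47,40),prof(-37,40),prof(37,75),prof(47,75),[(79,35,114),(97,35,114),(97,65,114),(79,65,114)]]
out=[]
for n,(r0,r1,c0,c1),k in [("top",(160,240,270,360),7),("side",(200,310,270,360),5)]:
    im=cv2.resize(F[n]["frame"][r0:r1,c0:c1],None,fx=k,fy=k,interpolation=cv2.INTER_CUBIC)
    for P in polys:
        q=((proj(F[n],rk(P))-[c0,r0]+.5)*k).astype(np.int32)
        cv2.polylines(im,[q],True,(0,0,255),1)
    q=((proj(F[n],rk((-62,42,107)))-[c0,r0]+.5)*k).astype(int); cv2.circle(im,tuple(map(int,q)),4,(0,255,0),1)
    cv2.imwrite(f"pics/ov_{n}.png",im)
h=rk((-62,42,107)); 
for n in F:
    W=cloud(F[n]).reshape(-1,3)
    s=W[(abs(W[:,0]-.547)<.015)&(abs(W[:,1]+.03)<.02)&(W[:,2]>.125)]
    k=s.mean(0); d=k-h; print("knob",k.round(4),np.hypot(d[0],d[1]),"theta",np.arctan2(d[1],d[0])-RK[2])
E
```

```text
knob [ 0.5461 -0.0297  0.1471] 0.09054236968193237 theta 1.252545504190523
knob [ 0.5453 -0.033   0.1394] 0.08718289479723679 theta 1.2434883721964123
```

View pics/ov_top.png

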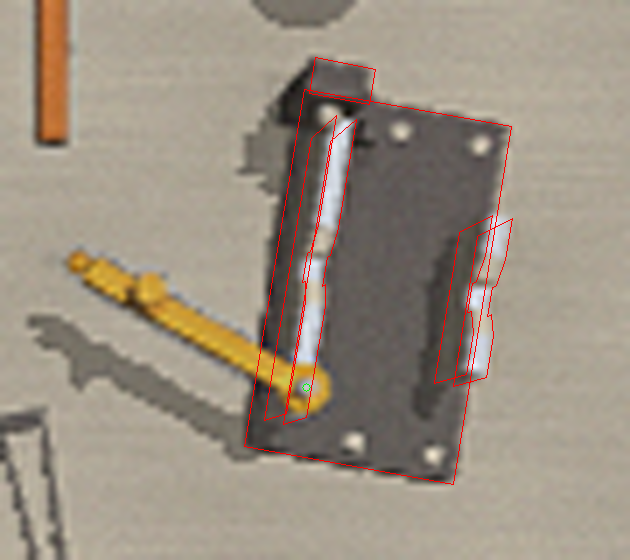

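View pics/ov_side.png

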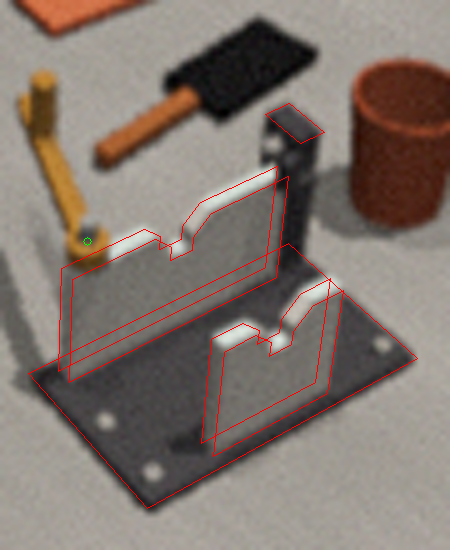

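Request:
drive_tool(
  commands=[
    {"tx":0.72,"ty":-0.965,"rz":-0.45,"grip":-1},
    {"tx":0.72,"ty":-0.965,"rz":-0.45,"grip":-1},
    {"tx":0.72,"ty":-0.965,"rz":-0.45,"grip":-1},
    {"tx":0.72,"ty":-0.965,"rz":-0.45,"grip":-1},
    {"tx":0.72,"ty":-0.965,"rz":-0.45,"grip":-1},
    {"tx":0.72,"ty":-0.965,"rz":-0.45,"grip":-1},
    {"tx":0.72,"ty":-0.965,"rz":-0.45,"grip":-1},
    {"tx":0.72,"ty":-0.965,"rz":-0.45,"grip":-1},
    {"tx":0.72,"ty":-0.965,"rz":-0.45,"grip":-1},
    {"tx":0.72,"ty":-0.965,"rz":-0.45,"grip":-1},
  ],
)

```text
validation failed for argument at $.co...
```

Request:
drive_tool(
  commands=[
    {"tx":0.72,"ty":-0.965,"rz":-0.45,"grip":-1},
    {"tx":0.72,"ty":-0.965,"rz":-0.45,"grip":-1},
    {"tx":0.72,"ty":-0.965,"rz":-0.45,"grip":-1},
    {"tx":0.72,"ty":-0.965,"rz":-0.45,"grip":-1},
    {"tx":0.72,"ty":-0.965,"rz":-0.45,"grip":-1},
    {"tx":0.72,"ty":-0.965,"rz":-0.45,"grip":-1},
    {"tx":0.72,"ty":-0.965,"rz":-0.45,"grip":-1},
    {"tx":0.72,"ty":-0.965,"rz":-0.45,"grip":-1},
    {"tx":0.72,"ty":-0.965,"rz":-0.45,"grip":-1},
    {"tx":0.72,"ty":-0.965,"rz":-0.45,"grip":-1},
  ],
)

```text
validation failed for argument at $.co...
```

Request:
drive_tool(
  commands=[
    {"tx":0.72,"ty":-0.965,"rz":-0.45,"grip":-1},
    {"tx":0.72,"ty":-0.965,"rz":-0.45,"grip":-1},
    {"tx":0.72,"ty":-0.965,"rz":-0.45,"grip":-1},
    {"tx":0.72,"ty":-0.965,"rz":-0.45,"grip":-1},
    {"tx":0.0,"ty":0.0,"rz":-0.45,"grip":-1},
    {"grip":-1},
  ],
)

```text
validation failed for argument at $.co...
```

```bash
cat >> h.py <<'E'
from scipy.spatial.transform import Rotation as Rn
def st():
    o=status.get_obs(); R=Rn.from_rotvec(o["orientation"]).as_matrix()
    print("t%.2f"%o["clock"],o["tcp_pos"].round(4),"ty yaw %.1f"%np.degrees(np.arctan2(R[1,1],R[0,1])),"zax",R[:,2].round(3),"F",o["contact_force"].round(1),"w %.4f"%o["grip_width"],"q",o["joints"].round(2)); return o
E
python3 -c "
from h import *
st()"
```

```text
t1.20 [0.1596 0.6559 0.2313] ty yaw 76.3 zax [-0.  0. -1.] F [-0.9 -0.3  0.3] w 0.0853 q [-1.44  0.48  0.02  1.56 -0.01  1.11 -0.08]
```

Request:
drive_tool(
  commands=[
    {"rx":0,"ry":0,"rz":-0.45,"tx":0.72,"ty":-0.96,"tz":0,"grip":-1},
  ],
)

```text
clock: 1.32
tcp_pos: [0.1722, 0.6376, 0.2311]
orientation: [-0.469, -3.105, -0.001]
contact_force: [0.4, 0.3, 0.0]
grip_width: 0.0856
```

Request:
drive_tool(
  commands=[
    {"tx":0.72,"ty":-0.96,"rz":-0.45,"grip":-1},
    {"tx":0.72,"ty":-0.96,"rz":-0.45,"grip":-1},
    {"tx":0.72,"ty":-0.96,"rz":-0.45,"grip":-1},
    {"tx":0.72,"ty":-0.96,"rz":-0.45,"grip":-1},
    {"tx":0.72,"ty":-0.96,"rz":-0.45,"grip":-1},
    {"tx":0.72,"ty":-0.96,"rz":-0.45,"grip":-1},
    {"tx":0.72,"ty":-0.96,"rz":-0.45,"grip":-1},
    {"tx":0.72,"ty":-0.96,"rz":-0.45,"grip":-1},
    {"tx":0.72,"ty":-0.96,"rz":-0.45,"grip":-1},
    {"tx":0.72,"ty":-0.96,"rz":-0.45,"grip":-1},
  ],
)

```text
validation failed for argument at $.co...
```

Request:
drive_tool(
  commands=[
    {"rx":0,"ry":0,"rz":-0.45,"tx":0.72,"ty":-0.96,"tz":0,"grip":-1},
    {"rx":0,"ry":0,"rz":-0.45,"tx":0.72,"ty":-0.96,"tz":0,"grip":-1},
    {"rx":0,"ry":0,"rz":-0.45,"tx":0.72,"ty":-0.96,"tz":0,"grip":-1},
    {"rx":0,"ry":0,"rz":-0.45,"tx":0.72,"ty":-0.96,"tz":0,"grip":-1},
    {"rx":0,"ry":0,"rz":-0.45,"tx":0.72,"ty":-0.96,"tz":0,"grip":-1},
    {"rx":0,"ry":0,"rz":-0.45,"tx":0.72,"ty":-0.96,"tz":0,"grip":-1},
    {"rx":0,"ry":0,"rz":-0.45,"tx":0.72,"ty":-0.96,"tz":0,"grip":-1},
    {"rx":0,"ry":0,"rz":-0.45,"tx":0.72,"ty":-0.96,"tz":0,"grip":-1},
    {"rx":0,"ry":0,"rz":-0.45,"tx":0.72,"ty":-0.96,"tz":0,"grip":-1},
    {"rx":0,"ry":0,"rz":-0.45,"tx":0.72,"ty":-0.96,"tz":0,"grip":-1},
  ],
)

```text
clock: 2.58
tcp_pos: [0.319, 0.4434, 0.2313]
orientation: [-1.415, -2.805, -0.0]
contact_force: [1.0, 0.3, 0.2]
grip_width: 0.0858
```

All keys are needed, so I'll include them from here on.

Request:
drive_tool(
  commands=[
    {"rx":0,"ry":0,"rz":-0.45,"tx":0.72,"ty":-0.96,"tz":0,"grip":-1},
    {"rx":0,"ry":0,"rz":-0.45,"tx":0.72,"ty":-0.96,"tz":0,"grip":-1},
    {"rx":0,"ry":0,"rz":-0.45,"tx":0.72,"ty":-0.96,"tz":0,"grip":-1},
    {"rx":0,"ry":0,"rz":-0.45,"tx":0.72,"ty":-0.96,"tz":0,"grip":-1},
    {"rx":0,"ry":0,"rz":-0.45,"tx":0.72,"ty":-0.96,"tz":0,"grip":-1},
    {"rx":0,"ry":0,"rz":-0.45,"tx":0.72,"ty":-0.96,"tz":0,"grip":-1},
    {"rx":0,"ry":0,"rz":-0.45,"tx":0.72,"ty":-0.96,"tz":0,"grip":-1},
    {"rx":0,"ry":0,"rz":-0.45,"tx":0.72,"ty":-0.96,"tz":0,"grip":-1},
    {"rx":0,"ry":0,"rz":-0.45,"tx":0.72,"ty":-0.96,"tz":0,"grip":-1},
    {"rx":0,"ry":0,"rz":-0.45,"tx":0.72,"ty":-0.96,"tz":0,"grip":-1},
  ],
)

```text
clock: 3.82
tcp_pos: [0.463, 0.2514, 0.2313]
orientation: [2.212, 2.231, 0.0]
contact_force: [0.4, -0.2, 0.5]
grip_width: 0.0852
```

Request:
drive_tool(
  commands=[
    {"rx":0,"ry":0,"rz":-0.45,"tx":0.72,"ty":-0.96,"tz":-0.8,"grip":-1},
    {"rx":0,"ry":0,"rz":-0.45,"tx":0.72,"ty":-0.96,"tz":-0.8,"grip":-1},
    {"rx":0,"ry":0,"rz":-0.45,"tx":0.72,"ty":-0.96,"tz":-0.8,"grip":-1},
    {"rx":0,"ry":0,"rz":-0.45,"tx":0.5,"ty":-0.7,"tz":-0.8,"grip":-1},
    {"rx":0,"ry":0,"rz":0,"tx":0,"ty":0,"tz":0,"grip":-1},
  ],
)

```text
clock: 4.45
tcp_pos: [0.5149, 0.1791, 0.1654]
orientation: [2.473, 1.936, -0.006]
contact_force: [-0.6, -0.2, 0.3]
grip_width: 0.0851
```

```bash
python3 -c "
from h import *
st()"
```

```text
t4.45 [0.5149 0.1791 0.1654] ty yaw -13.9 zax [-0.003 -0.003 -1.   ] F [-0.6 -0.2  0.3] w 0.0851 q [-0.86  0.37  0.51  1.96 -0.23  0.87 -0.47]
```

Request:
drive_tool(
  commands=[
    {"rx":0,"ry":0,"rz":0,"tx":0.22,"ty":-0.28,"tz":-0.9,"grip":-1},
    {"rx":0,"ry":0,"rz":0,"tx":0,"ty":0,"tz":-1,"grip":-1},
    {"rx":0,"ry":0,"rz":0,"tx":0,"ty":0,"tz":-1,"grip":-1},
    {"rx":0,"ry":0,"rz":0,"tx":0,"ty":0,"tz":-1,"grip":-1},
    {"rx":0,"ry":0,"rz":0,"tx":0,"ty":0,"tz":-1,"grip":-1},
    {"rx":0,"ry":0,"rz":0,"tx":0,"ty":0,"tz":-1,"grip":-1},
    {"rx":0,"ry":0,"rz":0,"tx":0,"ty":0,"tz":-0.8,"grip":-1},
    {"rx":0,"ry":0,"rz":0,"tx":0,"ty":0,"tz":0,"grip":-1},
    {"rx":0,"ry":0,"rz":0,"tx":0,"ty":0,"tz":0,"grip":-1},
  ],
)

```text
clock: 5.58
tcp_pos: [0.52, 0.1757, 0.0337]
orientation: [2.47, 1.941, 0.001]
contact_force: [0.6, 0.4, 0.8]
grip_width: 0.0852
```

```bash
python3 -c "
from h import *
st()
f=eyes.grab_frame('side'); cv2.imwrite('pics/g1.png',cv2.resize(f['frame'][120:270,140:340],None,fx=4,fy=4,interpolation=cv2.INTER_CUBIC))"
```

```text
t5.58 [0.52   0.1757 0.0337] ty yaw -13.7 zax [ 0.001  0.    -1.   ] F [0.6 0.4 0.8] w 0.0852 q [-0.75  0.58  0.4   2.02 -0.38  0.61 -0.33]
```

View pics/g1.png

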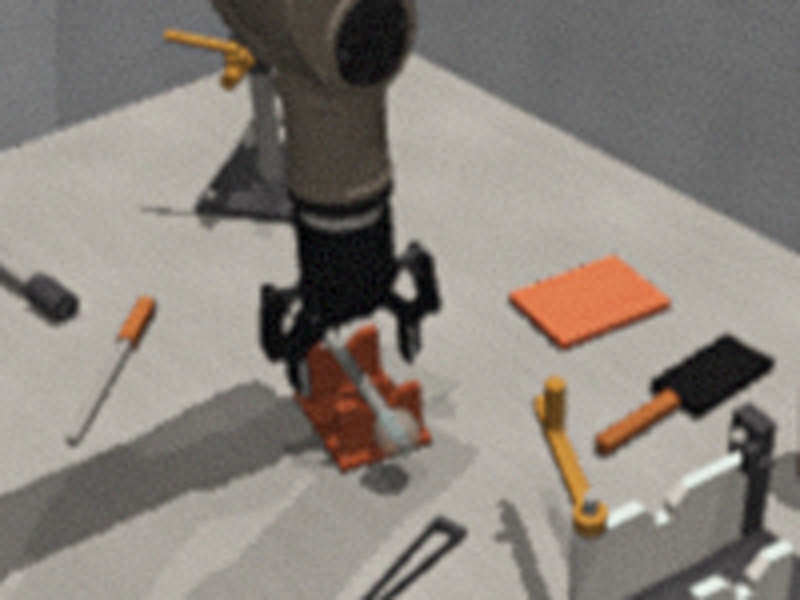

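Request:
drive_tool(
  commands=[
    {"rx":0,"ry":0,"rz":0,"tx":0,"ty":-0.1,"tz":-0.3,"grip":-1},
    {"rx":0,"ry":0,"rz":0,"tx":0,"ty":0,"tz":0,"grip":1},
    {"rx":0,"ry":0,"rz":0,"tx":0,"ty":0,"tz":0,"grip":1},
    {"rx":0,"ry":0,"rz":0,"tx":0,"ty":0,"tz":0,"grip":1},
    {"rx":0,"ry":0,"rz":0,"tx":0,"ty":0,"tz":0,"grip":1},
    {"rx":0,"ry":0,"rz":0,"tx":0,"ty":0,"tz":0,"grip":1},
    {"rx":0,"ry":0,"rz":0,"tx":0,"ty":0,"tz":0,"grip":1},
    {"rx":0,"ry":0,"rz":0,"tx":0,"ty":0,"tz":0,"grip":1},
  ],
  grip_force=70,
)

```text
clock: 6.62
tcp_pos: [0.52, 0.1735, 0.0275]
orientation: [2.47, 1.941, 0.001]
contact_force: [-0.2, -0.5, 3.5]
grip_width: 0.0099
```

```bash
python3 -c "
from h import *
st()"
```

```text
t6.62 [0.52   0.1735 0.0275] ty yaw -13.7 zax [ 0.001  0.    -1.   ] F [-0.2 -0.5  3.5] w 0.0099 q [-0.74  0.59  0.39  2.03 -0.38  0.6  -0.33]
```

Request:
drive_tool(
  commands=[
    {"rx":0,"ry":0,"rz":0,"tx":0,"ty":0,"tz":0.5,"grip":1},
    {"rx":0,"ry":0,"rz":0,"tx":0,"ty":0,"tz":1,"grip":1},
    {"rx":0,"ry":0,"rz":0,"tx":0,"ty":0,"tz":1,"grip":1},
    {"rx":0,"ry":0,"rz":0,"tx":0,"ty":0,"tz":1,"grip":1},
    {"rx":0,"ry":0,"rz":0,"tx":0,"ty":0,"tz":1,"grip":1},
    {"rx":0,"ry":0,"rz":0,"tx":0,"ty":0,"tz":1,"grip":1},
    {"rx":0,"ry":0,"rz":0,"tx":0,"ty":0,"tz":1,"grip":1},
    {"rx":0,"ry":0,"rz":0,"tx":0,"ty":0,"tz":1,"grip":1},
    {"rx":0,"ry":0,"rz":0,"tx":0,"ty":0,"tz":0,"grip":1},
  ],
)

```text
clock: 7.75
tcp_pos: [0.5202, 0.1736, 0.1785]
orientation: [2.47, 1.941, 0.004]
contact_force: [0.8, 1.1, -2.6]
grip_width: 0.0099
```

```bash
python3 -c "
from h import *
st()
f=eyes.grab_frame('side'); cv2.imwrite('pics/g2.png',cv2.resize(f['frame'][120:270,140:340],None,fx=4,fy=4,interpolation=cv2.INTER_CUBIC))"
```

```text
t7.75 [0.5202 0.1736 0.1785] ty yaw -13.7 zax [ 0.002  0.001 -1.   ] F [ 0.8  1.1 -2.6] w 0.0099 q [-0.85  0.36  0.52  1.94 -0.23  0.9  -0.45]
```

View pics/g2.png

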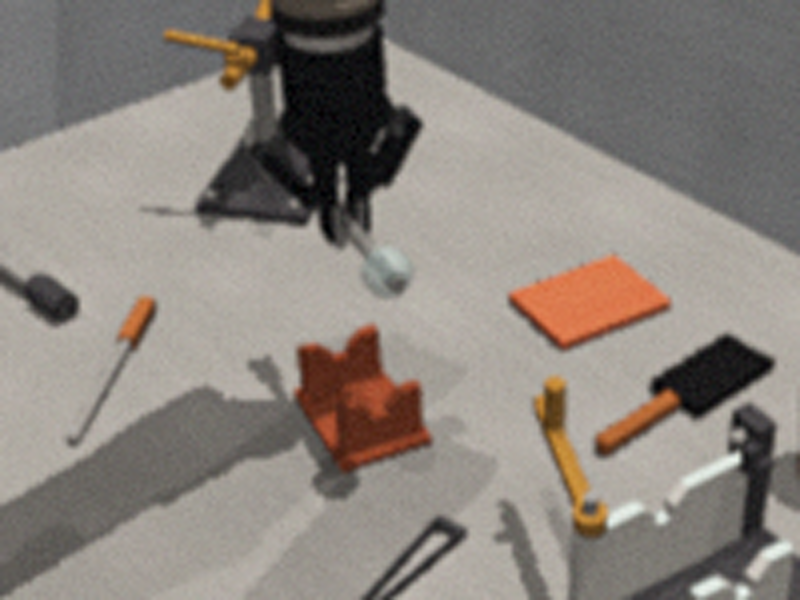

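Request:
drive_tool(
  commands=[
    {"rx":0,"ry":0,"rz":0.06,"tx":0.1,"ty":-0.5,"tz":0,"grip":1},
    {"rx":0,"ry":0,"rz":0.06,"tx":0.1,"ty":-0.95,"tz":0,"grip":1},
    {"rx":0,"ry":0,"rz":0.06,"tx":0.1,"ty":-0.95,"tz":0,"grip":1},
    {"rx":0,"ry":0,"rz":0.06,"tx":0.1,"ty":-0.95,"tz":0,"grip":1},
    {"rx":0,"ry":0,"rz":0.06,"tx":0.1,"ty":-0.95,"tz":0,"grip":1},
    {"rx":0,"ry":0,"rz":0.06,"tx":0.1,"ty":-0.95,"tz":0,"grip":1},
    {"rx":0,"ry":0,"rz":0.06,"tx":0.1,"ty":-0.95,"tz":0,"grip":1},
    {"rx":0,"ry":0,"rz":0.06,"tx":0.1,"ty":-0.95,"tz":0,"grip":1},
    {"rx":0,"ry":0,"rz":0.06,"tx":0.1,"ty":-0.95,"tz":0,"grip":1},
    {"rx":0,"ry":0,"rz":0.06,"tx":0.1,"ty":-0.95,"tz":0,"grip":1},
  ],
)

```text
clock: 9.05
tcp_pos: [0.5388, -0.0091, 0.1763]
orientation: [-2.386, -2.042, 0.003]
contact_force: [0.3, 0.3, -2.0]
grip_width: 0.0098
```

Request:
drive_tool(
  commands=[
    {"rx":0,"ry":0,"rz":0,"tx":0.1,"ty":-0.95,"tz":0,"grip":1},
    {"rx":0,"ry":0,"rz":0,"tx":0.1,"ty":-0.95,"tz":0,"grip":1},
    {"rx":0,"ry":0,"rz":0,"tx":0.1,"ty":-0.95,"tz":0,"grip":1},
    {"rx":0,"ry":0,"rz":0,"tx":0.1,"ty":-0.95,"tz":0,"grip":1},
    {"rx":0,"ry":0,"rz":0,"tx":0.1,"ty":-0.95,"tz":0,"grip":1},
    {"rx":0,"ry":0,"rz":0,"tx":0.1,"ty":-0.95,"tz":0,"grip":1},
    {"rx":0,"ry":0,"rz":0,"tx":0.1,"ty":-0.95,"tz":0,"grip":1},
    {"rx":0,"ry":0,"rz":0,"tx":0.1,"ty":-0.95,"tz":0,"grip":1},
    {"rx":0,"ry":0,"rz":0,"tx":0,"ty":0,"tz":0,"grip":1},
    {"rx":0,"ry":0,"rz":0,"tx":0,"ty":0,"tz":0,"grip":1},
  ],
)

```text
clock: 10.3
tcp_pos: [0.5556, -0.1589, 0.1771]
orientation: [-2.386, -2.043, -0.0]
contact_force: [-0.2, 0.2, -2.1]
grip_width: 0.01
```

```bash
python3 -c "
from h import *
st()
for n in ['side','top']:
    f=eyes.grab_frame(n); W=cloud(f).reshape(-1,3)
    cv2.imwrite('pics/p_%s.png'%n,cv2.resize(f['frame'][110:310,230:400],None,fx=3,fy=3,interpolation=cv2.INTER_CUBIC))
    m=W[(abs(W[:,0]-.56)<.05)&(W[:,1]<0)&(W[:,1]>-.3)&(W[:,2]>.165)&(W[:,2]<.225)]
    for a in np.arange(-.28,-.02,.02):
        s=m[(m[:,1]>=a)&(m[:,1]<a+.02)]
        if len(s): print(n,'%.2f'%a,len(s),np.median(s,0).round(4),s.min(0).round(3),s.max(0).round(3))
"
```

```text
t10.30 [ 0.5556 -0.1589  0.1771] ty yaw -8.9 zax [-0.     0.001 -1.   ] F [-0.2  0.2 -2.1] w 0.0100 q [-0.27  0.42  0.57  1.88 -0.28  0.93  0.28]
side -0.26 123 [ 0.5367 -0.2486  0.2035] [ 0.524 -0.258  0.185] [ 0.559 -0.24   0.213]
side -0.24 83 [ 0.5335 -0.2335  0.2076] [ 0.524 -0.24   0.187] [ 0.553 -0.222  0.214]
side -0.22 32 [ 0.5444 -0.2087  0.1995] [ 0.537 -0.219  0.192] [ 0.553 -0.2    0.203]
side -0.20 33 [ 0.5474 -0.1902  0.1994] [ 0.542 -0.2    0.193] [ 0.554 -0.18   0.203]
side -0.18 166 [ 0.5483 -0.1684  0.2047] [ 0.523 -0.18   0.177] [ 0.584 -0.16   0.225]
side -0.16 24 [ 0.5387 -0.1542  0.197 ] [ 0.522 -0.16   0.184] [ 0.563 -0.149  0.224]
side -0.10 11 [ 0.5585 -0.0863  0.1958] [ 0.556 -0.093  0.189] [ 0.572 -0.08   0.206]
side -0.08 46 [ 0.5643 -0.0696  0.203 ] [ 0.559 -0.08   0.19 ] [ 0.581 -0.06   0.208]
side -0.06 1 [ 0.5643 -0.0578  0.1969] [ 0.564 -0.058  0.197] [ 0.564 -0.058  0.197]
top -0.16 10 [ 0.5502 -0.145   0.2012] [ 0.53  -0.151  0.189] [ 0.561 -0.142  0.223]
top -0.14 23 [ 0.5601 -0.1301  0.2004] [ 0.554 -0.139  0.197] [ 0.567 -0.121  0.205]
top -0.12 25 [ 0.5625 -0.1107  0.2008] [ 0.557 -0.12   0.195] [ 0.569 -0.101  0.206]
top -0.10 39 [ 0.5652 -0.0877  0.2047] [ 0.556 -0.1    0.195] [ 0.575 -0.081  0.21 ]
top -0.08 42 [ 0.5678 -0.07    0.2044] [ 0.559 -0.079  0.194] [ 0.579 -0.06   0.213]
top -0.06 4 [ 0.566  -0.0592  0.2016] [ 0.562 -0.06   0.198] [ 0.572 -0.059  0.206]
```

View pics/p_side.png

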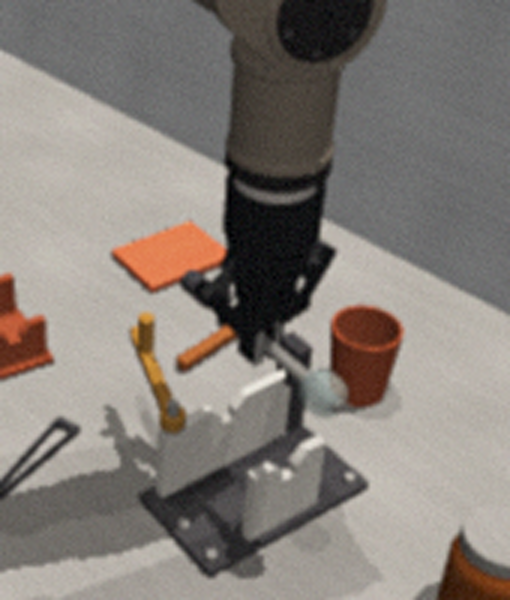

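View pics/p_top.png

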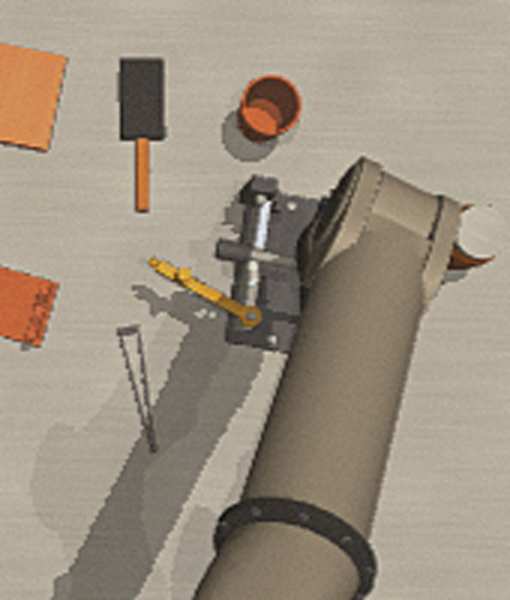

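Request:
drive_tool(
  commands=[
    {"rx":0,"ry":0,"rz":0,"tx":0.2,"ty":-0.12,"tz":-0.5,"grip":1},
    {"rx":0,"ry":0,"rz":0,"tx":0,"ty":0,"tz":-1,"grip":1},
    {"rx":0,"ry":0,"rz":0,"tx":0,"ty":0,"tz":-1,"grip":1},
    {"rx":0,"ry":0,"rz":0,"tx":0,"ty":0,"tz":-1,"grip":1},
    {"rx":0,"ry":0,"rz":0,"tx":0,"ty":0,"tz":-0.7,"grip":1},
    {"rx":0,"ry":0,"rz":0,"tx":0,"ty":0,"tz":0,"grip":1},
    {"rx":0,"ry":0,"rz":0,"tx":0,"ty":0,"tz":0,"grip":1},
  ],
)

```text
clock: 11.28
tcp_pos: [0.5602, -0.1621, 0.0938]
orientation: [2.386, 2.042, 0.001]
contact_force: [-0.0, -0.2, -1.7]
grip_width: 0.0098
```

```bash
python3 -c "
from h import *
st()
for n,(a,b,c,d),k in [('side',(200,310,260,370),5),('top',(160,240,270,360),6)]:
    f=eyes.grab_frame(n)
    cv2.imwrite('pics/p2_%s.png'%n,cv2.resize(f['frame'][a:b,c:d],None,fx=k,fy=k,interpolation=cv2.INTER_CUBIC))
"
```

```text
t11.28 [ 0.5602 -0.1621  0.0938] ty yaw -8.9 zax [ 0.001 -0.    -1.   ] F [-0.  -0.2 -1.7] w 0.0098 q [-0.21  0.54  0.51  1.92 -0.37  0.77  0.35]
```

View pics/p2_side.png

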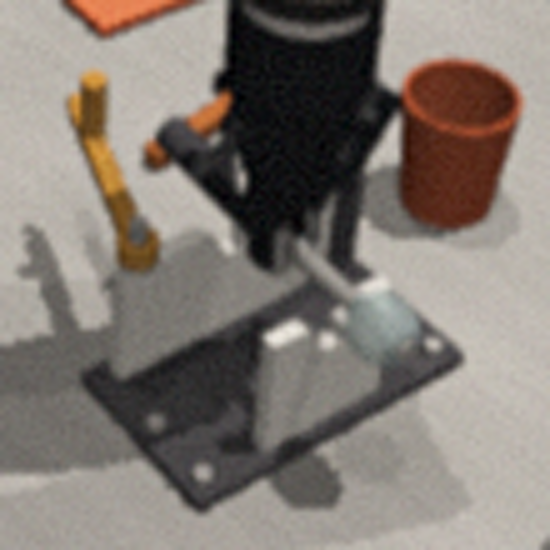

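View pics/p2_top.png

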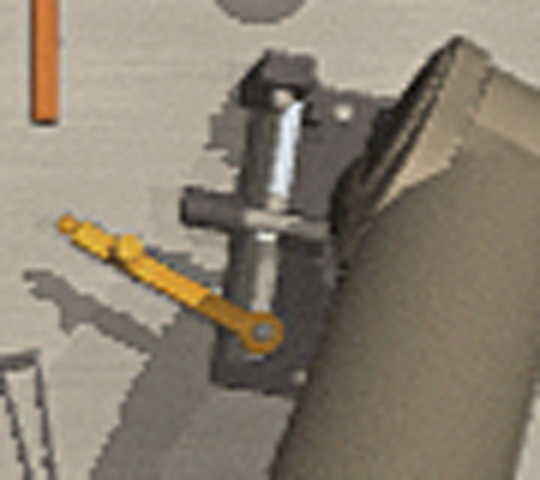

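Request:
drive_tool(
  commands=[
    {"rx":0,"ry":0,"rz":0,"tx":0,"ty":0,"tz":-0.5,"grip":1},
    {"rx":0,"ry":0,"rz":0,"tx":0,"ty":0,"tz":-0.4,"grip":1},
    {"rx":0,"ry":0,"rz":0,"tx":0,"ty":0,"tz":-0.3,"grip":1},
    {"rx":0,"ry":0,"rz":0,"tx":0,"ty":0,"tz":0,"grip":1},
    {"rx":0,"ry":0,"rz":0,"tx":0,"ty":0,"tz":0,"grip":1},
  ],
)

```text
clock: 12.0
tcp_pos: [0.5598, -0.162, 0.0694]
orientation: [2.387, 2.043, 0.0]
contact_force: [-0.4, -0.2, -1.6]
grip_width: 0.0097
```

Request:
drive_tool(
  commands=[
    {"rx":0,"ry":0,"rz":0,"tx":0,"ty":0,"tz":-0.2,"grip":1},
    {"rx":0,"ry":0,"rz":0,"tx":0,"ty":0,"tz":-0.2,"grip":1},
    {"rx":0,"ry":0,"rz":0,"tx":0,"ty":0,"tz":0,"grip":1},
    {"rx":0,"ry":0,"rz":0,"tx":0,"ty":0,"tz":0,"grip":1},
  ],
)

```text
clock: 12.5
tcp_pos: [0.5597, -0.162, 0.0613]
orientation: [2.387, 2.043, 0.0]
contact_force: [0.9, 0.0, -2.2]
grip_width: 0.0097
```

Request:
drive_tool(
  commands=[
    {"rx":0,"ry":0,"rz":0,"tx":0,"ty":0,"tz":-0.2,"grip":1},
    {"rx":0,"ry":0,"rz":0,"tx":0,"ty":0,"tz":0,"grip":1},
    {"rx":0,"ry":0,"rz":0,"tx":0,"ty":0,"tz":0,"grip":1},
  ],
)

```text
clock: 12.88
tcp_pos: [0.5599, -0.162, 0.0573]
orientation: [2.386, 2.043, 0.0]
contact_force: [1.5, -0.1, -2.8]
grip_width: 0.0097
```

Request:
drive_tool(
  commands=[
    {"rx":0,"ry":0,"rz":0,"tx":0,"ty":0,"tz":-0.08,"grip":1},
    {"rx":0,"ry":0,"rz":0,"tx":0,"ty":0,"tz":0,"grip":1},
    {"rx":0,"ry":0,"rz":0,"tx":0,"ty":0,"tz":0,"grip":1},
  ],
)

```text
clock: 13.25
tcp_pos: [0.5599, -0.162, 0.0557]
orientation: [2.386, 2.043, 0.0]
contact_force: [2.2, -0.0, -2.0]
grip_width: 0.0097
```

Request:
drive_tool(
  commands=[
    {"rx":0,"ry":0,"rz":0,"tx":0,"ty":0,"tz":-0.05,"grip":1},
    {"rx":0,"ry":0,"rz":0,"tx":0,"ty":0,"tz":0,"grip":1},
    {"rx":0,"ry":0,"rz":0,"tx":0,"ty":0,"tz":0,"grip":1},
  ],
)

```text
clock: 13.62
tcp_pos: [0.5599, -0.162, 0.0555]
orientation: [2.387, 2.042, 0.001]
contact_force: [-0.0, 1.0, 5.4]
grip_width: 0.0098
```

```bash
python3 -c "
from h import *
st()
for n,(a,b,c,d),k in [('side',(200,310,260,370),5)]:
    f=eyes.grab_frame(n)
    cv2.imwrite('pics/p3_%s.png'%n,cv2.resize(f['frame'][a:b,c:d],None,fx=k,fy=k,interpolation=cv2.INTER_CUBIC))
"
```

```text
t13.62 [ 0.5599 -0.162   0.0555] ty yaw -8.9 zax [ 0.001  0.    -1.   ] F [-0.   1.   5.4] w 0.0098 q [-0.18  0.6   0.47  1.94 -0.41  0.7   0.38]
```

View pics/p3_side.png

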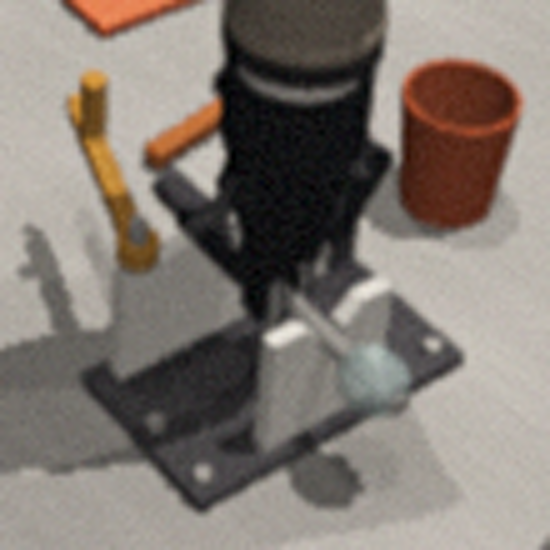

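Request:
drive_tool(
  commands=[
    {"rx":0,"ry":0,"rz":0,"tx":0,"ty":0,"tz":0,"grip":0.3},
    {"rx":0,"ry":0,"rz":0,"tx":0,"ty":0,"tz":0,"grip":0},
    {"rx":0,"ry":0,"rz":0,"tx":0,"ty":0,"tz":0,"grip":0},
    {"rx":0,"ry":0,"rz":0,"tx":0,"ty":0,"tz":0,"grip":0},
  ],
)

```text
clock: 14.18
tcp_pos: [0.5595, -0.1619, 0.0546]
orientation: [-2.387, -2.043, 0.0]
contact_force: [0.9, 0.3, -1.0]
grip_width: 0.043
```

Request:
drive_tool(
  commands=[
    {"rx":0,"ry":0,"rz":0,"tx":0,"ty":0,"tz":0.3,"grip":0},
    {"rx":0,"ry":0,"rz":0,"tx":0,"ty":0,"tz":0.6,"grip":0},
    {"rx":0,"ry":0,"rz":0,"tx":0,"ty":0,"tz":1,"grip":0},
    {"rx":0,"ry":0,"rz":0,"tx":0,"ty":0,"tz":1,"grip":0},
    {"rx":0,"ry":0,"rz":0,"tx":0,"ty":0,"tz":1,"grip":0},
    {"rx":0,"ry":0,"rz":0,"tx":0,"ty":0,"tz":1,"grip":0},
    {"rx":0,"ry":0,"rz":0,"tx":0,"ty":0,"tz":1,"grip":0.5},
    {"rx":0,"ry":0,"rz":0,"tx":0,"ty":0,"tz":1,"grip":1},
    {"rx":0,"ry":0,"rz":0,"tx":0,"ty":0,"tz":0,"grip":1},
  ],
)

```text
clock: 15.3
tcp_pos: [0.5609, -0.1624, 0.1953]
orientation: [2.385, 2.04, 0.005]
contact_force: [-0.1, -0.4, -0.7]
grip_width: -0.0002
```

```bash
python3 -c "
from h import *
st()
for n,(a,b,c,d),k in [('side',(200,310,260,370),5),('top',(160,240,270,360),6)]:
    f=eyes.grab_frame(n); W=cloud(f).reshape(-1,3)
    cv2.imwrite('pics/p4_%s.png'%n,cv2.resize(f['frame'][a:b,c:d],None,fx=k,fy=k,interpolation=cv2.INTER_CUBIC))
    s=W[(abs(W[:,0]-.547)<.02)&(abs(W[:,1]+.03)<.025)&(W[:,2]>.125)&(W[:,2]<.16)]; print(n,'knob',s.mean(0).round(4))
    ax=rk((0,1000,0))-rk((0,0,0)); q=W-rk((0,0,0)); c,sn=np.cos(RK[2]),np.sin(RK[2]); L=np.c_[q[:,0]*c+q[:,1]*sn,-q[:,0]*sn+q[:,1]*c,W[:,2]]*1000
    m=L[(abs(L[:,0])<9)&(abs(L[:,1])<130)&(L[:,2]>60)&(L[:,2]<110)]
    for y in range(-120,120,15):
        t=m[(m[:,1]>=y)&(m[:,1]<y+15)]
        if len(t): print(y,len(t),np.median(t[:,0]).round(1),np.percentile(t[:,2],[50,90]).round(1),t[:,1].min().round(1),t[:,1].max().round(1))
"
```

```text
t15.30 [ 0.5609 -0.1624  0.1953] ty yaw -8.9 zax [ 0.004 -0.    -1.   ] F [-0.1 -0.4 -0.7] w -0.0002 q [-0.28  0.41  0.59  1.85 -0.27  0.96  0.27]
side knob [ 0.5452 -0.0332  0.1396]
-105 46 -0.9 [81.2 87.3] -101.5 -90.0
-90 37 -1.3 [90.4 92.2] -90.0 -75.4
-75 18 -3.7 [88.4 90.9] -74.8 -60.3
-60 26 -3.3 [77.7 80.8] -59.4 -45.5
-45 25 -2.0 [78.5 80.3] -44.9 -32.0
-30 22 -2.8 [78.1 80.2] -29.4 -15.7
-15 22 -2.8 [77.9 80.3] -14.7 -0.5
0 21 -2.4 [78.9 80.8] 0.2 14.3
15 21 -3.3 [78.4 80.4] 15.4 29.3
30 28 -2.2 [77.3 79.9] 31.2 44.9
45 20 -2.3 [78.6 80.9] 45.2 59.5
60 35 -2.1 [80.7 85.2] 61.6 74.9
75 24 -3.7 [83.3 85.7] 75.6 88.1
90 15 -3.8 [82.4 84.3] 90.4 98.5
top knob [ 0.5462 -0.0298  0.1463]
-30 3 -1.1 [80.  83.7] -17.3 -15.2
-15 14 -1.1 [79.5 82.2] -14.8 -0.3
0 15 -1.4 [80.4 83.5] 0.4 14.2
15 14 -0.8 [79.7 82.4] 15.7 28.4
30 20 -0.9 [78.2 82.9] 30.1 44.9
45 16 -1.5 [79.6 81.8] 45.2 59.7
60 21 0.3 [82.6 85.6] 60.9 74.7
75 22 0.1 [84.4 88.5] 75.2 89.4
90 15 -0.5 [83.5 87.3] 90.6 99.7
```

View pics/p4_side.png

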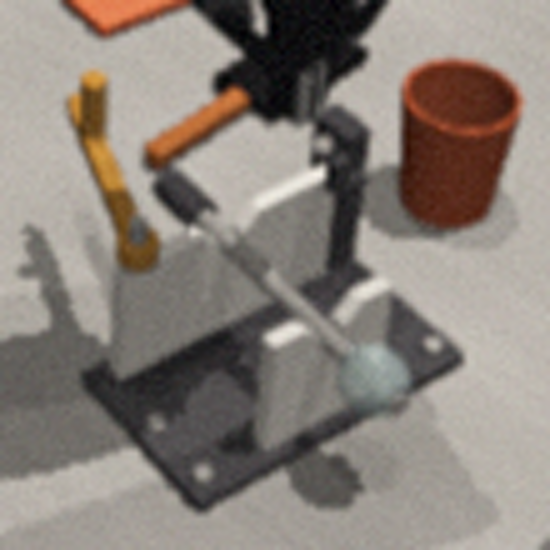

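View pics/p4_top.png

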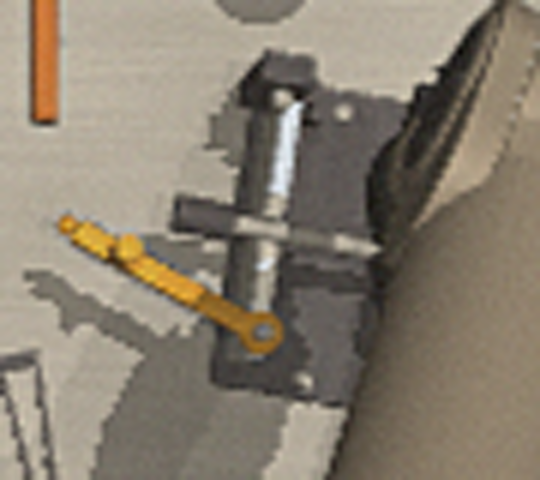

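The mandrel is seated in both notches: rod top about 80 mm all along, middle within about 2 mm, bead on the −y side. Next I'll plan the keeper sweep.

Run:
```python
from h import *
def pos(th,D,z=125):
    return rk((-62+90*np.cos(th)-D*np.sin(th),42+90*np.sin(th)+D*np.cos(th),z))
p=pos(1.25,38); print("start",p, "yaw",np.degrees(1.25+RK[2])-90)
prev=p
for k in range(10):
    th=1.25-.1396*k; q=pos(th,22.5); print(k,round(th,3),q.round(4),((q-prev)/.02).round(2)); prev=q
print(pos(0,22.5),pos(0,20))
```

```text
start [ 0.5122753  -0.01291759  0.125     ] yaw -27.14652987414869
0 1.25 [ 0.5261 -0.02    0.125 ] [ 0.69 -0.35  0.  ]
1 1.11 [ 0.5384 -0.0238  0.125 ] [ 0.62 -0.19  0.  ]
2 0.971 [ 0.5502 -0.0293  0.125 ] [ 0.59 -0.27  0.  ]
3 0.831 [ 0.561  -0.0364  0.125 ] [ 0.54 -0.35  0.  ]
4 0.692 [ 0.5707 -0.0449  0.125 ] [ 0.49 -0.43  0.  ]
5 0.552 [ 0.5792 -0.0546  0.125 ] [ 0.42 -0.49  0.  ]
6 0.412 [ 0.5862 -0.0655  0.125 ] [ 0.35 -0.54  0.  ]
7 0.273 [ 0.5917 -0.0772  0.125 ] [ 0.27 -0.59  0.  ]
8 0.133 [ 0.5955 -0.0896  0.125 ] [ 0.19 -0.62  0.  ]
9 -0.006 [ 0.5975 -0.1024  0.125 ] [ 0.1  -0.64  0.  ]
[ 0.59740296 -0.10182077  0.125     ] [ 0.59702195 -0.10429157  0.125     ]
```

Request:
drive_tool(
  commands=[
    {"rx":0,"ry":0,"rz":-0.25,"tx":-0.27,"ty":0.83,"tz":0,"grip":1},
    {"rx":0,"ry":0,"rz":-0.25,"tx":-0.27,"ty":0.83,"tz":0,"grip":1},
    {"rx":0,"ry":0,"rz":-0.25,"tx":-0.27,"ty":0.83,"tz":0,"grip":1},
    {"rx":0,"ry":0,"rz":-0.25,"tx":-0.27,"ty":0.83,"tz":0,"grip":1},
    {"rx":0,"ry":0,"rz":-0.25,"tx":-0.27,"ty":0.83,"tz":0,"grip":1},
    {"rx":0,"ry":0,"rz":-0.25,"tx":-0.27,"ty":0.83,"tz":0,"grip":1},
    {"rx":0,"ry":0,"rz":-0.25,"tx":-0.27,"ty":0.83,"tz":0,"grip":1},
    {"rx":0,"ry":0,"rz":-0.25,"tx":-0.27,"ty":0.83,"tz":0,"grip":1},
    {"rx":0,"ry":0,"rz":-0.25,"tx":-0.27,"ty":0.83,"tz":0,"grip":1},
    {"rx":0,"ry":0,"rz":0,"tx":0,"ty":0,"tz":0,"grip":1},
  ],
)

```text
clock: 16.65
tcp_pos: [0.5102, -0.0113, 0.1919]
orientation: [-2.674, -1.647, 0.002]
contact_force: [-0.2, 0.8, 0.3]
grip_width: -0.0002
```

```bash
python3 -c "
from h import *
st()"
```

```text
t16.65 [ 0.5102 -0.0113  0.1919] ty yaw -26.7 zax [-0.002  0.    -1.   ] F [-0.2  0.8  0.3] w -0.0002 q [-0.64  0.29  0.65  2.02 -0.22  0.9  -0.34]
```

Down 67 mm to z 0.125.

Request:
drive_tool(
  commands=[
    {"rx":0,"ry":0,"rz":0,"tx":0,"ty":0,"tz":-0.9,"grip":1},
    {"rx":0,"ry":0,"rz":0,"tx":0,"ty":0,"tz":-0.9,"grip":1},
    {"rx":0,"ry":0,"rz":0,"tx":0,"ty":0,"tz":-0.9,"grip":1},
    {"rx":0,"ry":0,"rz":0,"tx":0,"ty":0,"tz":-0.6,"grip":1},
    {"rx":0,"ry":0,"rz":0,"tx":0,"ty":0,"tz":0,"grip":1},
    {"rx":0,"ry":0,"rz":0,"tx":0,"ty":0,"tz":0,"grip":1},
  ],
)

```text
clock: 17.4
tcp_pos: [0.5114, -0.0129, 0.1271]
orientation: [2.677, 1.644, 0.001]
contact_force: [0.1, 0.0, -1.0]
grip_width: 0.0003
```

```bash
python3 -c "
from h import *
st()
for n,(a,b,c,d),k in [('side',(180,310,240,370),4)]:
    f=eyes.grab_frame(n)
    cv2.imwrite('pics/k1_%s.png'%n,cv2.resize(f['frame'][a:b,c:d],None,fx=k,fy=k,interpolation=cv2.INTER_CUBIC))
"
```

```text
t17.40 [ 0.5114 -0.0129  0.1271] ty yaw -26.9 zax [ 0.001 -0.    -1.   ] F [ 0.1  0.  -1. ] w 0.0003 q [-0.58  0.39  0.6   2.07 -0.31  0.77 -0.26]
```

View pics/k1_side.png

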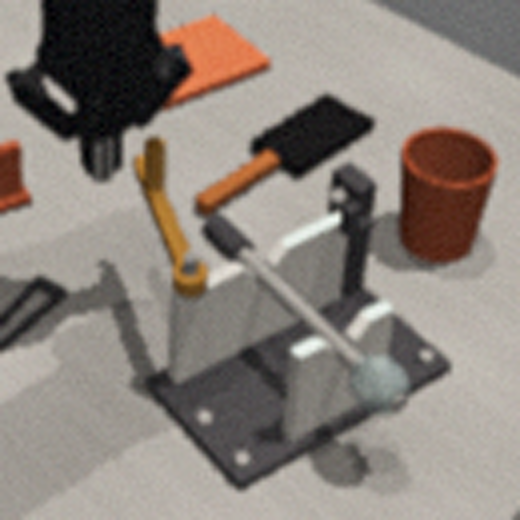

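Request:
drive_tool(
  commands=[
    {"rx":0,"ry":0,"rz":0,"tx":0.69,"ty":-0.35,"tz":0.2,"grip":1},
    {"rx":0,"ry":0,"rz":-1,"tx":0.62,"ty":-0.19,"tz":0,"grip":1},
    {"rx":0,"ry":0,"rz":-1,"tx":0.59,"ty":-0.27,"tz":0,"grip":1},
    {"rx":0,"ry":0,"rz":-1,"tx":0.54,"ty":-0.35,"tz":0,"grip":1},
    {"rx":0,"ry":0,"rz":0,"tx":0,"ty":0,"tz":0,"grip":1},
    {"rx":0,"ry":0,"rz":0,"tx":0,"ty":0,"tz":0,"grip":1},
  ],
)

```text
clock: 18.2
tcp_pos: [0.56, -0.0358, 0.1309]
orientation: [2.959, 1.056, 0.0]
contact_force: [-0.7, 0.8, 0.4]
grip_width: -0.0001
```

```bash
python3 -c "
from h import *
st()
for n,(a,b,c,d),k in [('side',(180,310,240,370),4)]:
    f=eyes.grab_frame(n)
    cv2.imwrite('pics/k2_%s.png'%n,cv2.resize(f['frame'][a:b,c:d],None,fx=k,fy=k,interpolation=cv2.INTER_CUBIC))
"
```

```text
t18.20 [ 0.56   -0.0358  0.1309] ty yaw -50.7 zax [ 0. -0. -1.] F [-0.7  0.8  0.4] w -0.0001 q [-0.57  0.49  0.69  1.96 -0.42  0.84 -0.54]
```

View pics/k2_side.png

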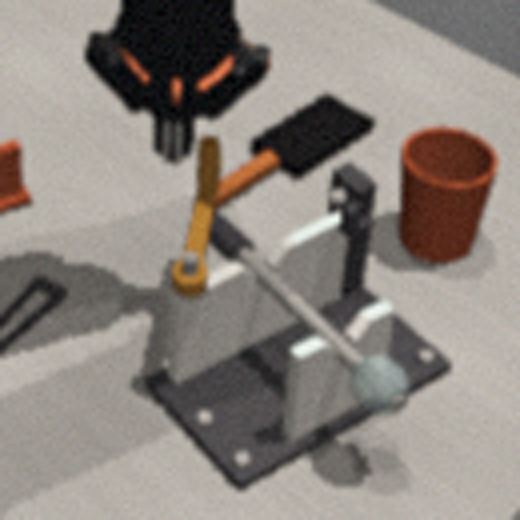

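Request:
drive_tool(
  commands=[
    {"rx":0,"ry":0,"rz":-1,"tx":0.49,"ty":-0.43,"tz":0,"grip":1},
    {"rx":0,"ry":0,"rz":-1,"tx":0.42,"ty":-0.49,"tz":0,"grip":1},
    {"rx":0,"ry":0,"rz":-1,"tx":0.35,"ty":-0.54,"tz":0,"grip":1},
    {"rx":0,"ry":0,"rz":-1,"tx":0.27,"ty":-0.59,"tz":0,"grip":1},
    {"rx":0,"ry":0,"rz":0,"tx":0,"ty":0,"tz":0,"grip":1},
    {"rx":0,"ry":0,"rz":0,"tx":0,"ty":0,"tz":0,"grip":1},
  ],
)

```text
clock: 19.0
tcp_pos: [0.5901, -0.0761, 0.1306]
orientation: [-3.135, -0.201, 0.001]
contact_force: [0.9, -0.4, 0.1]
grip_width: 0.0003
```

```bash
python3 -c "
from h import *
st()
for n,(a,b,c,d),k in [('side',(180,310,240,370),4)]:
    f=eyes.grab_frame(n)
    cv2.imwrite('pics/k3_%s.png'%n,cv2.resize(f['frame'][a:b,c:d],None,fx=k,fy=k,interpolation=cv2.INTER_CUBIC))
    W=cloud(f).reshape(-1,3); g=f['frame'].reshape(-1,3).astype(int)
    br=(g[:,2]-g[:,0]>45)&(W[:,2]>.112)&(W[:,2]<.15)&(W[:,0]>.5)&(W[:,0]<.64)&(W[:,1]>-.16)&(W[:,1]<-.02)
    k=W[br].mean(0); h=rk((-62,42,107)); d=k-h; print(br.sum(),k,np.hypot(d[0],d[1]),np.arctan2(d[1],d[0])-RK[2])
"
```

```text
t19.00 [ 0.5901 -0.0761  0.1306] ty yaw -82.7 zax [-0.     0.001 -1.   ] F [ 0.9 -0.4  0.1] w 0.0003 q [-0.57  0.59  0.82  1.88 -0.55  0.91 -0.92]
77 [ 0.58846707 -0.10273023  0.13364255] 0.08378827612603343 0.24396584438714053
```

View pics/k3_side.png

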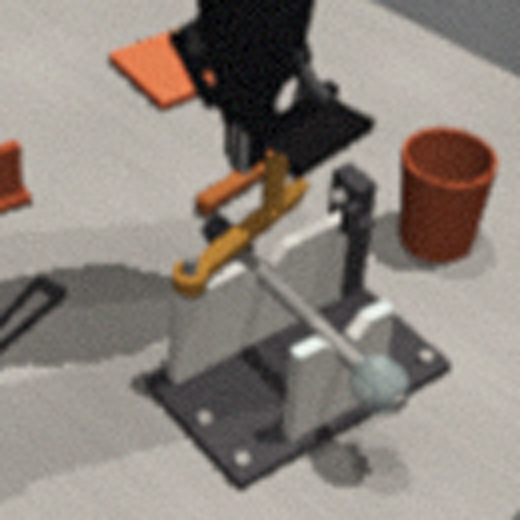

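Request:
drive_tool(
  commands=[
    {"rx":0,"ry":0,"rz":-1,"tx":0.26,"ty":-0.68,"tz":0,"grip":1},
    {"rx":0,"ry":0,"rz":-0.8,"tx":0.06,"ty":-0.35,"tz":0,"grip":1},
    {"rx":0,"ry":0,"rz":-0.2,"tx":0.04,"ty":-0.25,"tz":0,"grip":1},
    {"rx":0,"ry":0,"rz":0,"tx":0,"ty":0,"tz":0,"grip":1},
    {"rx":0,"ry":0,"rz":0,"tx":0,"ty":0,"tz":0,"grip":1},
  ],
)

```text
clock: 19.68
tcp_pos: [0.5977, -0.1007, 0.1305]
orientation: [-3.131, 0.239, 0.001]
contact_force: [0.6, 6.0, -0.7]
grip_width: 0.0
```

```bash
python3 -c "
from h import *
st()
for n,(a,b,c,d),k in [('side',(180,310,240,370),4)]:
    f=eyes.grab_frame(n)
    cv2.imwrite('pics/k4_%s.png'%n,cv2.resize(f['frame'][a:b,c:d],None,fx=k,fy=k,interpolation=cv2.INTER_CUBIC))
    W=cloud(f).reshape(-1,3); g=f['frame'].reshape(-1,3).astype(int)
    br=(g[:,2]-g[:,0]>45)&(W[:,2]>.112)&(W[:,2]<.15)&(W[:,0]>.5)&(W[:,0]<.64)&(W[:,1]>-.16)&(W[:,1]<-.02)
    k=W[br].mean(0); h=rk((-62,42,107)); d=k-h; print(br.sum(),k,np.hypot(d[0],d[1]),np.arctan2(d[1],d[0])-RK[2])
"
```

```text
t19.68 [ 0.5977 -0.1007  0.1305] ty yaw -98.7 zax [-0.     0.002 -1.   ] F [ 0.6  6.  -0.7] w 0.0000 q [-0.55  0.64  0.88  1.86 -0.61  0.94 -1.11]
58 [ 0.58843965 -0.12599581  0.13249566] 0.08487061727903712 -0.03251015533526164
```

View pics/k4_side.png

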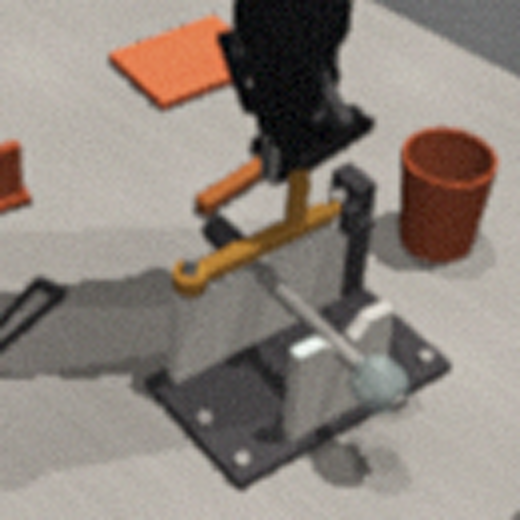

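Request:
drive_tool(
  commands=[
    {"rx":0,"ry":0,"rz":0,"tx":-0.01,"ty":-0.1,"tz":0,"grip":1},
    {"rx":0,"ry":0,"rz":0,"tx":0,"ty":0,"tz":0,"grip":1},
    {"rx":0,"ry":0,"rz":0,"tx":0,"ty":0,"tz":0,"grip":1},
  ],
)

```text
clock: 20.1
tcp_pos: [0.5977, -0.101, 0.1304]
orientation: [-3.128, 0.237, 0.002]
contact_force: [0.3, 9.2, 1.4]
grip_width: -0.0003
```

Request:
drive_tool(
  commands=[
    {"rx":0,"ry":0,"rz":0,"tx":0,"ty":-0.15,"tz":0,"grip":1},
    {"rx":0,"ry":0,"rz":0,"tx":0,"ty":-0.1,"tz":0,"grip":1},
    {"rx":0,"ry":0,"rz":0,"tx":0,"ty":0,"tz":0,"grip":1},
    {"rx":0,"ry":0,"rz":0,"tx":0,"ty":0,"tz":0,"grip":1},
  ],
)

```text
clock: 20.6
tcp_pos: [0.5977, -0.1015, 0.1302]
orientation: [-3.122, 0.232, 0.005]
contact_force: [-2.1, 19.2, 6.7]
grip_width: 0.0001
```

Request:
drive_tool(
  commands=[
    {"rx":0,"ry":0,"rz":0,"tx":0,"ty":0.25,"tz":0,"grip":1},
    {"rx":0,"ry":0,"rz":0,"tx":0,"ty":0.5,"tz":0,"grip":1},
    {"rx":0,"ry":0,"rz":0,"tx":0.15,"ty":1,"tz":0,"grip":1},
    {"rx":0,"ry":0,"rz":0,"tx":0,"ty":1,"tz":0.5,"grip":1},
    {"rx":0,"ry":0,"rz":0,"tx":0,"ty":1,"tz":1,"grip":1},
    {"rx":0,"ry":0,"rz":0,"tx":0,"ty":1,"tz":1,"grip":1},
    {"rx":0,"ry":0,"rz":0,"tx":0,"ty":1,"tz":1,"grip":1},
    {"rx":0,"ry":0,"rz":0,"tx":0,"ty":1,"tz":1,"grip":1},
    {"rx":0,"ry":0,"rz":0,"tx":0,"ty":1,"tz":1,"grip":1},
    {"rx":0,"ry":0,"rz":0,"tx":0,"ty":1,"tz":0,"grip":1},
  ],
)

```text
clock: 21.85
tcp_pos: [0.6014, 0.0668, 0.2419]
orientation: [-3.132, 0.243, -0.005]
contact_force: [1.1, -0.1, -1.5]
grip_width: 0.0001
```

```bash
python3 -c "
from h import *
st()
h=rk((-62,42,107))
for n,(a,b,c,d),k in [('side',(180,310,240,370),4),('top',(160,240,270,360),6)]:
    f=eyes.grab_frame(n)
    cv2.imwrite('pics/k5_%s.png'%n,cv2.resize(f['frame'][a:b,c:d],None,fx=k,fy=k,interpolation=cv2.INTER_CUBIC))
    cv2.imwrite('pics/full_%s.png'%n,f['frame'])
    W=cloud(f).reshape(-1,3); g=f['frame'].reshape(-1,3).astype(int)
    for lo,hi in ((.095,.110),(.125,.155)):
        br=(g[:,2]-g[:,0]>45)&(W[:,2]>lo)&(W[:,2]<hi)&(W[:,0]>.48)&(W[:,0]<.66)&(W[:,1]>-.18)&(W[:,1]<-.05)
        p=W[br]; k=p.mean(0); d=k-h; print(n,br.sum(),k.round(4),np.hypot(d[0],d[1]).round(4),'th',(np.arctan2(d[1],d[0])-RK[2]).round(3))
        if hi<.12:
            v=cv2.fitLine(p[:,:2].astype(np.float32),cv2.DIST_HUBER,0,.001,.001).ravel(); print('line',np.arctan(v[1]/v[0])-RK[2])
"
```

```text
t21.85 [0.6014 0.0668 0.2419] ty yaw -98.9 zax [ 0.003  0.    -1.   ] F [ 1.1 -0.1 -1.5] w 0.0001 q [-0.93  0.53  1.02  1.77 -0.49  1.13 -1.48]
side 234 [ 0.5539 -0.1198  0.1054] 0.0497 th -0.039
line 0.026296288
side 42 [ 0.5922 -0.1258  0.1402] 0.0885 th -0.023
top 128 [ 0.5552 -0.1166  0.1058] 0.0506 th 0.029
line 0.012450457
top 20 [ 0.5927 -0.1215  0.1458] 0.0884 th 0.026
```

View pics/k5_side.png

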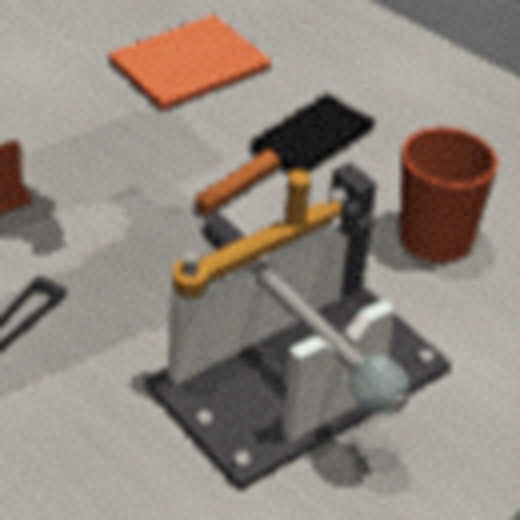

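View pics/k5_top.png

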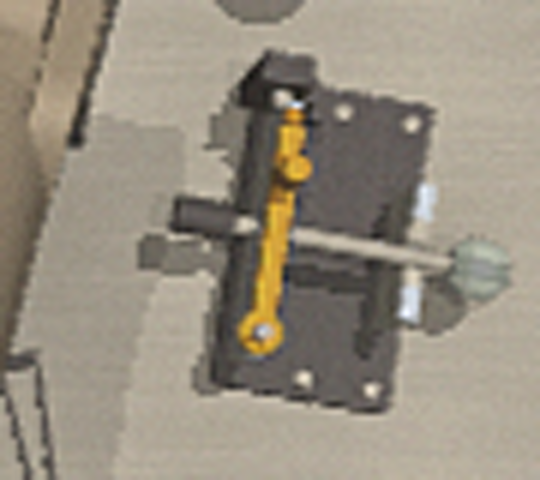

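View pics/full_top.png

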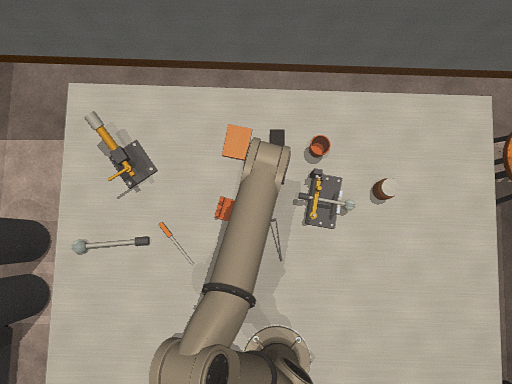

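```bash
python3 -c "
from h import *
st(); print(workorder.hand_in())"
```

```text
t21.95 [0.6003 0.0692 0.2397] ty yaw -98.6 zax [-0.001  0.001 -1.   ] F [ 0.2  1.  -0. ] w -0.0003 q [-0.93  0.53  1.02  1.77 -0.49  1.13 -1.48]
the job is handed in; nothing more can be done
None
```

The mandrel is in the rack with the keeper bar shut over it, and I handed the job in at about 22 s of the 64 s allowed. I took the smaller mandrel off the clay rest and lowered it into both notches until it touched bottom. After letting go, I swung the keeper closed by pushing its knob with the shut fingers.

**Mandrel:** After release the rod top measured about 80 mm up along its whole length, which means it is at the bottom of both notches. It is centred to about 2 mm, with the bead overhanging the side away from the keeper.

**Keeper:** The knob took 19 N with under 1 mm of further movement, well above the 4–7 N the ball needs, so the bar was on its stop. After I backed off, the two cameras disagreed on its angle: the side view gave about −0.03 rad and the top view about +0.03 rad. They average to zero and the gap fits the calibration error. The final top view shows the nose past the ball.

**Other things on the counter:** None of them looked moved in the final pictures, though I did not measure them. The arm hid part of the counter, including the paddle blade, in the last top view. The robot was clear of everything at hand-in.

A few early move calls were refused because rows must list every key. None of those moved the arm.

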